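# Roll a shaft blank into the V-block

## Task

Roll the aluminium shaft blank along the bench by pushing on its side, up the short blue ramp and into the V-block, so that it lies square in the V, resting on both flanks and sticking out of the block at both ends, ready to be measured. Push it gently so that it really rolls and never runs away from you or out over the back, do not pick it up, and leave the other things round about where they stand. Then take your hand away.

Things in the scene. Friction and masses are not known exactly. Their poses are not given: they have to be found in the camera images.
- bar: The shaft blank: polished aluminium bar, 40 mm in diameter, 170 mm long, 0.45 to 0.75 kg, loose, thin blue ring near each end, black line along its side (on top at the start). Origin mid-bar on its axis (20 mm above the bench at the start); y runs along the bar; x and z turn with it as it rolls. It turns easily against a finger and hardly coasts: let go at 0.05 m/s it stops within 1 cm.
- v_block: The V-block, blue with bright steel flanks, fixed to the bench, 110 mm long (y +-55) plus a 10 mm high screw lug beside each end of the rear land. Origin on the bench under the bottom of the V, at mid-length. x is level and points the way the bar must roll, y runs along the V. The bar starts 140 to 200 mm before it, on the -x side, up to 0.12 rad out of parallel, up to 12 mm off-centre in y.
- v_seat (a point): Where the bar's middle lies when it rests on both flanks, centred: 24.6 mm above v_block's origin, same axes. Section, from v_block's origin: ramp from the bench at x = -65 mm to the lip at x = -13, 9 mm high; near flank falls at 30 degrees to the bottom of the V (x = 0, 1.5 high); far flank rises at 30 degrees to x = 20, 13 high; flat rear land to x = 42. Pushed too far, the bar rolls out.
- brass_weight: Yellow brass weight with a knob on top, 50 x 50 x 50 mm, loose, standing beside the bar's way; a bystander. Origin at the centre of its underside.
- plaster_plug: White plaster mould part with two knobs on top, 60 x 68 x 58 mm, loose, standing on the other side of the bar's way; a bystander. Origin at the centre of its underside.
- cream_cup: Cream-coloured cup standing upside down, 70 mm in diameter, 75 mm high, loose, behind the V-block; a bystander. Origin at the centre of its underside. (Not part of the job: high over the bench a line runs along y at x = 0.445, 0.84 m up; a clothes peg hangs from it at y = 0.06 down to 0.76 m. A raised elbow can hit it: swing past with the arm drawn in.)

How it is judged:
On the way, in this order (a step that is already met when the one before it is completed fails the run):
1. the bar has rolled half a turn, on the bench or the ramp, before it is in the V (angle between bar's own z axis and vertical above 2.5 rad and x of bar in the frame of v_block below -0.02 m).
2. the bar has dropped into the V (x of bar in the frame of v_seat between -0.006 and 0.006 m and z of bar in the frame of v_seat between -0.004 and 0.004 m), for 0.2 s.
At the end, for the whole second after the job is handed in: The bar lies at rest in the V: its middle within 4 mm of v_seat across the V, within 3 mm in height and within 30 mm along the V (it sticks out at both ends), its axis within 0.05 rad of the V's; the bystanders are within 15 mm of where they stood (x of bar in the frame of v_seat between -0.004 and 0.004 m and y of bar in the frame of v_seat between -0.03 and 0.03 m and z of bar in the frame of v_seat between -0.003 and 0.003 m and angle between the y axis of bar and the y axis of v_block, either way round below 0.05 rad and linear speed of bar below 0.01 m/s and angular speed of bar below 0.2 rad/s and distance of each of brass_weight, plaster_plug, cream_cup from where it was at the start of the episode below 0.015 m); the robot touches nothing.
It fails at once if the bar is lifted: its middle rises more than 45 mm above the bench (the roll over the lip takes it to 29 mm), or an end is tipped up by more than 0.2 rad (height (world z) of bar above 0.045 m or angle between bar's own y axis and vertical below 1.3708 rad or angle between bar's own y axis and vertical above 1.7708 rad).
It fails at once if the bar runs away: faster than 0.5 m/s (linear speed of bar above 0.5 m/s).
It fails at once if the brass weight is moved by more than 15 mm or knocked over (distance of brass_weight from where it was at the start of the episode above 0.015 m or angle between brass_weight's own z axis and vertical above 0.3 rad).
It fails at once if the plaster plug is moved by more than 15 mm or knocked over (distance of plaster_plug from where it was at the start of the episode above 0.015 m or angle between plaster_plug's own z axis and vertical above 0.3 rad).
It fails at once if the cream cup is moved by more than 15 mm or knocked over (distance of cream_cup from where it was at the start of the episode above 0.015 m or angle between cream_cup's own z axis and vertical above 0.3 rad).
It also fails if it takes over 34 s, if anything falls off the work surface, if the arm or the gripper's body presses on something with over 40 N, if the wrist force passes 120 N, or if a joint passes its speed limit or range.

## Robot

A 6-joint arm with a two-finger parallel gripper is mounted at the origin on a cart in front of the work surface, level with it; the furniture and walls round the work are solid. World frame = base frame: x ahead of the robot, y to its left, z up, the work surface at z = 0. Lengths are in m, angles in rad, forces in N, time in s.
With the tool pointing down it reaches from about 0.35 to 0.85 m from the base axis. Payload 8.1 kg.
Tool frame: the origin (TCP) lies at the very end of the fingers, on their centre line; the grasp point (between the pads) lies 19 mm behind it; z points along the fingers, y is the line along which they close (so a half turn about z gives the same grasp; the last joint's range is limited). The gripper opens to 93 mm and grips with 3 to 60 N. Pads are 15 mm wide; open, the fingers measure 128 mm over their backs; the gripper's body (75 mm by 188 mm) begins 65 mm behind the grasp point.
Start: joints at [1.115, 0.13, 1.488, -0, 1.523, -0.085], TCP at [0.217, 0.559, 0.219] pointing down, gripper open.
Joint ranges: [-2.96, 2.96], [-0.89, 2.26], [0.02, 2.5], [-1.34, 4.48], [0, 2.73], [-2.66, 2.66]. Speed limits (rad/s): [2.39, 2.39, 2.79, 3.14, 3.14, 3.14].

## Interface

Orientations are given as a rotation vector (axis times angle).
In Python, from plant import monitor, eyes, ticket gives the robot as it stands.
- The arm moves only by the tool arm_command, never from a script. Its argument "deltas" is a list that holds one entry, the list of rows, each a list of 6 numbers: the shift along the world's x, y, z in cm, then the turn, a rotation vector about the world's x, y, z in degrees. In form: [[[tx, ty, tz, rx, ry, rz], ...]]. A call has 1 to 12 rows; each row shifts and turns the commanded pose from where the row before left it; what a row does not reach is not made up. A row lasts 1/12 s, in which the tool goes at most 41.7 mm and 7.16 degrees, less where a joint would pass 70% of its speed; a pose out of reach is approached as far as the arm can. A call is refused whole if a number of a shift passes 4.17 or a number of a turn 7.16, either way. A call with a gripper value outside its range is refused whole. "gripper" is the opening, from -1 (shut) to 1 (fully open), set as the call begins (left out, the last holds). The fingers move at their own pace and stop on an object; "squeeze" is the grip in N (left out, the last holds). Time passes only in rows, so rows that do not move let the fingers close. It gives the time, the measured TCP pose, the force, the opening and the grip force at its end, in the units of the state.
- monitor.read_state(): the state, without advancing time (a new reading comes with each control period).
- eyes.read_camera(name): name is "side" or "top"; returns the picture (384x512x3 uint8, blue, green, red); there is no depth.
- eyes.camera_model(name): a dict with "fx", "fy", "cx", "cy" (pixels), "k1" (the pictures are not rectified: a ray, as slopes to the right and down, at radius r is drawn at 1 + k1 r^2 times it, then the intrinsics apply), "rvec" (rotation vector, rad) and "tvec" (3), from world to camera coordinates, as OpenCV has them. Camera axes: x right, y down, z forward; pixel columns grow to the right and rows downward; lengths in m; the calibration is good to about 2 mm. A picture is of the moment at which its call begins. camera_model takes no time and is no camera call.
- ticket.close_job(): hands the job in; it is judged then, once.
The state is a dict: "t": time; "q": joint angles; "dq": joint speeds; "joint_torque": joint torques, N m; "tool_pos": TCP position; "orientation": TCP orientation; "force": force on the tool from outside, world axes, zero at the start; "wrist_torque": the same for the moment, N m; "opening": finger opening in m; "gripper_force": force on a finger pad.
Only numpy, scipy, OpenCV 4.12 (cv2) and the standard library are available. Lean on these libraries where they do the work, as an engineer would, in place of code of your own. Each camera call takes 0.05 s, during which the arm holds its last target. There are 200 camera calls.

## Working session

There is one attempt and no reset: what is moved stays moved. The work goes in short steps, Python scripts to look and compute and a tool call to move; the robot and the scene stay as the last step left them, time stands still between calls to the robot, and variables do not carry over. Pictures are saved under pics/ and viewed, at most 10 in all, crops included, and the job is handed in when it is done.

Besides the shell and the picture viewer there is one more tool, called after ">>>" by a JSON object that holds its "method" and its "body". arm_command: Moves the arm, as the interface text tells. Its arguments: {"type":"object","properties":{"deltas":{"type":"array"},"gripper":{"type":"number"},"squeeze":{"type":"number"}},"required":["deltas"]}

```bash
ls; mkdir -p pics; python3 - <<'E'
from plant import monitor, eyes, ticket
import cv2
s=monitor.read_state(); print(s['t'],s['tool_pos'],s['orientation'],s['opening'])
for n in('top','side'):
    cv2.imwrite(f'pics/{n}0.png',eyes.read_camera(n)); print(eyes.camera_model(n))
E
```

```text
pics
0.0 [0.21714822 0.55871972 0.21760905] [-5.79063738e-01 -3.08729058e+00  2.75397334e-03] 0.0930810749837382
{'fx': 441.835856266607, 'fy': 441.835856266607, 'cx': 246.71925428747628, 'cy': 188.06691808045198, 'k1': -0.14013274921844623, 'rvec': array([ 2.20876733, -2.17950985,  0.04046642]), 'tvec': array([-0.2780543 ,  0.55380285,  0.86418036])}
{'fx': 347.7176773579221, 'fy': 347.7176773579221, 'cx': 253.4788964037774, 'cy': 186.7561181704061, 'k1': -0.022400061937372793, 'rvec': array([ 0.04963085, -2.76905759,  1.44291726]), 'tvec': array([0.54420276, 0.22416375, 0.63390282])}
```

View pics/top0.png

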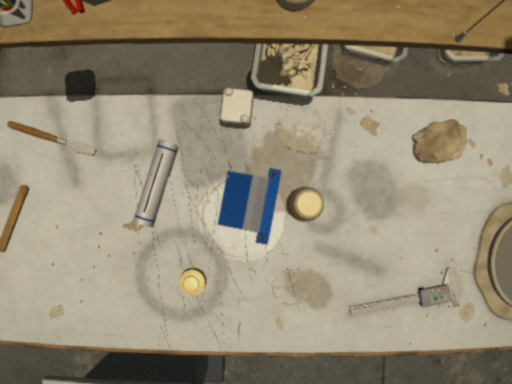

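View pics/side0.png

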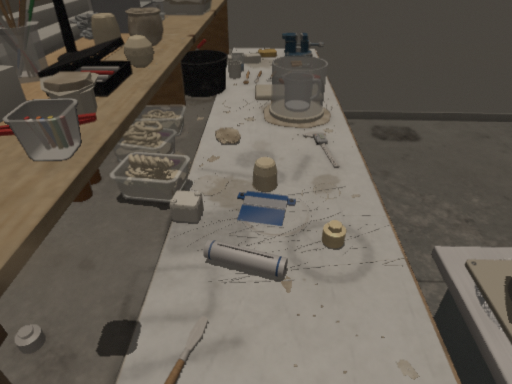

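The top view shows the bar at about (156,183) px with its blue rings at (167,145) and (146,220). The V-block is at (250,206), the brass at (193,281), the plaster at (237,107) and the cup at (307,204). The bar has to roll to the image right.

```bash
cat > h.py <<'E'
import numpy as np, cv2
from plant import monitor, eyes
def cam(n):
    m=eyes.camera_model(n); K=np.array([[m['fx'],0,m['cx']],[0,m['fy'],m['cy']],[0,0,1.]])
    return K,np.array([m['k1'],0,0,0,0]),cv2.Rodrigues(m['rvec'])[0],np.array(m['tvec']),m['rvec']
def ray(n,p):
    K,d,R,t,_=cam(n); u=cv2.undistortPoints(np.float64(p).reshape(-1,1,2),K,d).reshape(-1,2)
    return -R.T@t, np.c_[u,np.ones(len(u))]@R
def plane(n,p,z):
    c,r=ray(n,p); return c+r*((z-c[2])/r[:,2])[:,None]
def tri(p,q):
    c1,r1=ray('top',p); c2,r2=ray('side',q); out=[]
    for a,b in zip(r1,r2):
        s=np.linalg.lstsq(np.c_[a,-b],c2-c1,rcond=None)[0]; out.append((c1+a*s[0]+c2+b*s[1])/2)
    return np.array(out)
def proj(n,P):
    K,d,R,t,rv=cam(n); return cv2.projectPoints(np.float64(P).reshape(-1,1,3),rv,t,K,d)[0].reshape(-1,2)
def blue(im):
    h=cv2.cvtColor(im,cv2.COLOR_BGR2HSV); m=cv2.inRange(h,(100,90,40),(130,255,255))
    n,l,s,c=cv2.connectedComponentsWithStats(m); return [(s[i],c[i],l==i) for i in range(1,n) if s[i][4]>=8]
E
python3 - <<'E'
from h import *
np.set_printoptions(precision=4,suppress=True)
B={n:cv2.imread(f'pics/{n}0.png') for n in('top','side')}
for n in B:
    for s,c,m in blue(B[n]):
        if s[0]>60 and s[1]>130 and s[1]<300: 
            cs,_=cv2.findContours(m.astype(np.uint8),0,1); r=cv2.minAreaRect(cs[0])
            print(n,s,c,'rect',np.round(cv2.boxPoints(r),1).tolist(), plane(n,cv2.boxPoints(r),0.0 ).round(3)[:,:2].tolist())
print(plane('top',[[156,183],[167,145],[146,220]],.02))
print('brass',plane('top',[[193,281]],.05),'plaster',plane('top',[[237,107]],.058),'cup',plane('top',[[307,204]],.075))
t=cv2.resize(B['top'][130:300,110:340],None,fx=3.4,fy=3.4,interpolation=cv2.INTER_CUBIC); cv2.imwrite('pics/tc.png',t)
E
```

```text
top [257 169  24  75 755] [268.6781 205.6318] rect [[256.0, 241.39999389648438], [269.70001220703125, 168.1999969482422], [280.79998779296875, 170.3000030517578], [267.0, 243.5]] [[0.451, -0.291], [0.599, -0.316], [0.595, -0.339], [0.447, -0.313]]
top [ 219  172   33   56 1300] [234.8985 199.4631] rect [[217.8000030517578, 223.5], [227.89999389648438, 170.6999969482422], [251.8000030517578, 175.3000030517578], [241.8000030517578, 228.10000610351562]] [[0.486, -0.214], [0.592, -0.232], [0.584, -0.281], [0.478, -0.262]]
side [238 192  51  11 183] [263.5902 195.6667] rect [[237.8000030517578, 197.6999969482422], [238.39999389648438, 190.8000030517578], [288.6000061035156, 195.0], [288.0, 202.0]] [[0.598, -0.321], [0.599, -0.352], [0.464, -0.337], [0.466, -0.307]]
side [238 205  32  14 236] [250.4195 211.1822] rect [[238.0, 218.0], [239.6999969482422, 204.60000610351562], [269.1000061035156, 208.3000030517578], [267.3999938964844, 221.6999969482422]] [[0.591, -0.238], [0.591, -0.292], [0.515, -0.279], [0.519, -0.227]]
side [273 220   9   5  24] [278.4167 222.5417] rect [[273.0, 220.0], [281.0, 220.0], [281.0, 224.0], [273.0, 224.0]] [[0.506, -0.234], [0.487, -0.234], [0.487, -0.22], [0.506, -0.219]]
[[ 0.5647 -0.0911  0.02  ]
 [ 0.6406 -0.1112  0.02  ]
 [ 0.4913 -0.0726  0.02  ]]
brass [[ 0.3782 -0.1716  0.05  ]] plaster [[ 0.7094 -0.2505  0.058 ]] cup [[ 0.5267 -0.3824  0.075 ]]
```

View pics/tc.png

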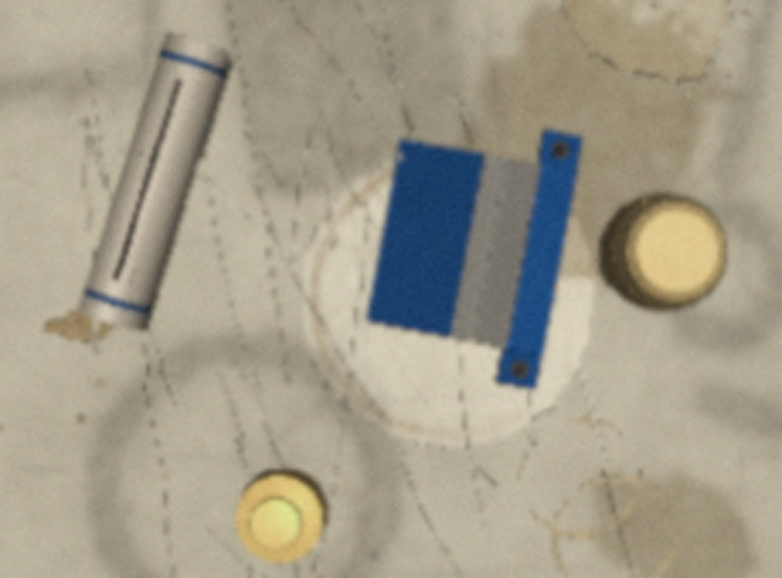

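The crop shows the bar rings at both ends, the ramp with its foot edge at crop x≈370–400, then the steel V and the rear land. The path between the two bystanders is clear. Next I'll refine the frames, using both views.

```bash
cat > g.py <<'E'
from h import *
np.set_printoptions(precision=4,suppress=True)
def vframe(): 
    B=cv2.imread('pics/top0.png'); out=[]
    for s,c,m in blue(B):
        if s[4]>1000 and 200<c[0]<260:
            r,cc=np.nonzero(m); rows=np.arange(r.min()+6,r.max()-8)
            L=np.array([[cc[r==k].min()-.5,k] for k in rows if k<222])
            P=plane('top',L,0.0)[:,:2]
            vx,vy,x0,y0=cv2.fitLine(np.float32(P),cv2.DIST_HUBER,0,.01,.01).ravel()
            e=np.array([vx,vy])*np.sign(vx)
            return e,P
def bar(bs,n):
    pass
E
python3 - <<'E'
from g import *
e,P=vframe(); xv=np.array([e[1],-e[0]]); print('yv',e,'angle',np.arctan2(e[1],e[0]),'foot x',P.mean(0)@xv)
rect=np.array([[217.8,223.5],[227.9,170.7]]); foot=plane('top',rect,0)[:,:2]; yc=(foot@e).mean()
rear=np.array([[256,241.4],[269.7,168.2],[280.8,170.3],[267,243.5]])
R=plane('top',rear,.013)[:,:2]; print('rear x',R@xv,'rear y',R@e, 'foot y',foot@e)
o=xv*(P.mean(0)@xv+.065)+e*yc; print('origin',o, 'from rear', (R@xv).mean()-.031)
for n in('top','side'):
    for s,c,m in blue(cv2.imread(f'pics/{n}0.png')):
        X=plane(n,[c],.03)[0]
        if -.15<X[1]<-.03 and .4<X[0]<.7: print(n,c,s[4],X)
print(tri([[167,145],[146,220]],[[209,252],[280,268]]))
E
```

```text
yv [ 0.9852 -0.1715] angle -0.17238896 foot x 0.12709865693685518
rear x [0.2085 0.2085 0.2309 0.2305] rear y [0.4955 0.6427 0.6427 0.4954] foot y [0.5155 0.6235]
origin [ 0.5281 -0.2869] from rear 0.1886211203152012
[[ 0.6423 -0.1098  0.0126]
 [ 0.4924 -0.0708  0.0124]]
```

```bash
python3 - <<'E'
from g import *
L=plane('top',[[162.4,153.5],[144.4,211.5]],.04)[:,:2]
# side edges of bar (crop px): far ends left/right corners
C=np.array([[163,38],[231,60],[83,308],[148,328]])/3.4+[110,130]
E_=plane('top',C,.02)[:,:2]
d=L[0]-L[1]; print('line',L,np.arctan2(d[1],d[0]))
d=(E_[0]+E_[1]-E_[2]-E_[3])/2; print('corners ctr',E_.mean(0),np.arctan2(d[1],d[0]),np.linalg.norm(d))
e=np.array([.9852,-.1715]);x=np.array([-.1715,-.9852]);o=np.array([.528,-.2855])
c=E_.mean(0); print('in v',(c-o)@x,(c-o)@e)
th=-.257; b=np.array([np.sin(th),-np.cos(th)]); print('tcp target',c-b*.055, c-b*.04)
E
```

```text
line [[ 0.6211 -0.1065]
 [ 0.5083 -0.0739]] -0.2816461963885665
corners ctr [ 0.563  -0.0908] -0.27502413381289037 0.16370968005284633
in v -0.19781348171798685 0.001134617256472711
tcp target [ 0.577  -0.0376] [ 0.5732 -0.0521]
```

>>> {"method": "arm_command", "body": {"deltas": [[[1.5, -2.5, 0, 0, 0, -3.5], [1.5, -2.5, 0, 0, 0, -3.5], [1.5, -2.5, 0, 0, 0, -3.5], [1.5, -2.5, 0, 0, 0, -3.5], [1.5, -2.5, 0, 0, 0, -3.5], [1.5, -2.5, 0, 0, 0, -3.5], [1.5, -2.5, 0, 0, 0, -3.5], [1.5, -2.5, 0, 0, 0, -3.5], [1.5, -2.5, 0, 0, 0, -3.5], [1.5, -2.5, 0, 0, 0, -3.5], [1.5, -2.5, 0, 0, 0, -3.5], [1.5, -2.5, 0, 0, 0, -3.5]]], "gripper": 1}}

```text
t: 1.1
tool_pos: [0.3976, 0.2578, 0.2183]
orientation: [-1.651, -2.673, 0.001]
force: [-0.7, 1.4, 0.2]
opening: 0.093
gripper_force: 0.0
```

>>> {"method": "arm_command", "body": {"deltas": [[[1.5, -2.5, 0, 0, 0, -3.5], [1.5, -2.5, 0, 0, 0, -3.5], [1.5, -2.5, 0, 0, 0, -3.5], [1.5, -2.5, 0, 0, 0, -3.5], [1.5, -2.5, 0, 0, 0, -3.5], [1.5, -2.5, 0, 0, 0, -3.5], [1.5, -2.5, 0, 0, 0, -3.5], [1.5, -2.3, 0, 0, 0, -3.5], [1.5, -1.8, 0, 0, 0, -3.5], [1.5, -1.5, 0, 0, 0, -3.5], [1.5, -1.3, 0, 0, 0, -3.5], [0, 0, 0, 0, 0, -3.5]]]}}

```text
t: 2.1
tool_pos: [0.5638, 0.0126, 0.2178]
orientation: [2.501, 1.9, -0.001]
force: [0.3, 0.0, 0.3]
opening: 0.0926
gripper_force: 0.0
```

>>> {"method": "arm_command", "body": {"deltas": [[[0.5, -1.5, -1, 0, 0, 0], [0.5, -1.5, -2.5, 0, 0, 0], [0.3, -1, -3, 0, 0, 0], [0, 0, -3, 0, 0, 0], [0, 0, -3, 0, 0, 0], [0, 0, -3, 0, 0, 0], [0, 0, -2.5, 0, 0, 0], [0, 0, -1.5, 0, 0, 0], [0, 0, -0.5, 0, 0, 0], [0, 0, -0.3, 0, 0, 0], [0, 0, -0.2, 0, 0, 0], [0, 0, 0, 0, 0, 0]]]}}

```text
t: 3.1
tool_pos: [0.5762, -0.0248, 0.0146]
orientation: [2.495, 1.907, 0.002]
force: [-0.2, 0.7, 0.1]
opening: 0.0931
gripper_force: 0.0
```

```bash
python3 - <<'E'
from g import *
s=monitor.read_state(); print(s['t'],s['tool_pos'],s['orientation'],s['force'])
B=eyes.read_camera('top'); t=cv2.resize(B[110:280,90:320],None,fx=3.4,fy=3.4,interpolation=cv2.INTER_CUBIC); cv2.imwrite('pics/tc1.png',t)
E
```

```text
3.1 [ 0.5762 -0.0248  0.0146] [2.4955 1.9066 0.0018] [-0.218   0.6938  0.1304]
```

View pics/tc1.png

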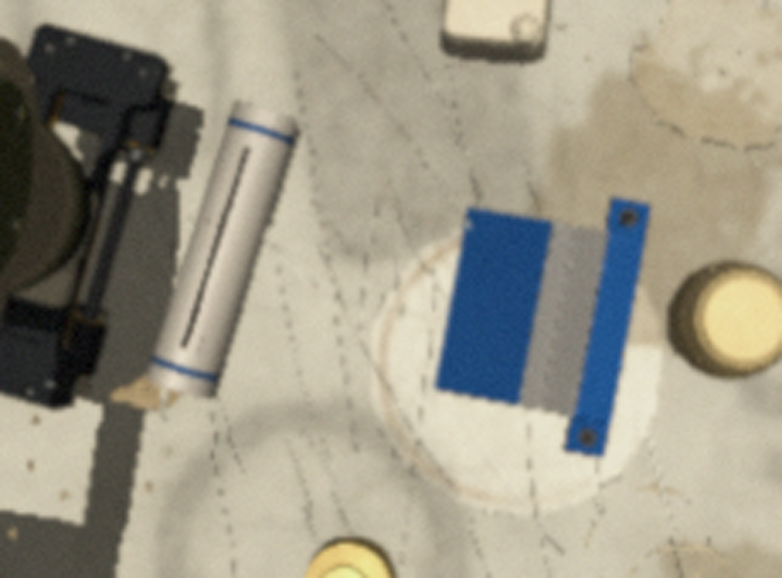

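The hand is parallel to the bar with about a 35 mm gap. I'll make contact slowly, then push.

>>> {"method": "arm_command", "body": {"deltas": [[[-0.15, -0.55, -0.1, 0, 0, 0], [-0.2, -0.7, 0, 0, 0, 0], [-0.2, -0.7, 0, 0, 0, 0], [-0.1, -0.4, 0, 0, 0, 0], [-0.1, -0.4, 0, 0, 0, 0], [-0.1, -0.4, 0, 0, 0, 0], [-0.1, -0.4, 0, 0, 0, 0], [-0.1, -0.4, 0, 0, 0, 0], [-0.1, -0.4, 0, 0, 0, 0], [-0.1, -0.4, 0, 0, 0, 0]]]}}

```text
t: 3.98
tool_pos: [0.5628, -0.0726, 0.0126]
orientation: [-2.496, -1.907, 0.0]
force: [-0.5, 0.3, 0.1]
opening: 0.0928
gripper_force: 0.2
```

```bash
python3 - <<'E'
from g import *
s=monitor.read_state(); print(s['t'],s['tool_pos'],s['orientation'],s['force'])
B=eyes.read_camera('top'); t=cv2.resize(B[110:280,90:320],None,fx=3.4,fy=3.4,interpolation=cv2.INTER_CUBIC); cv2.imwrite('pics/tc2.png',t)
E
```

```text
3.9833 [ 0.5628 -0.0726  0.0126] [-2.4964 -1.9072  0.0001] [-0.462   0.3267  0.1174]
```

View pics/tc2.png

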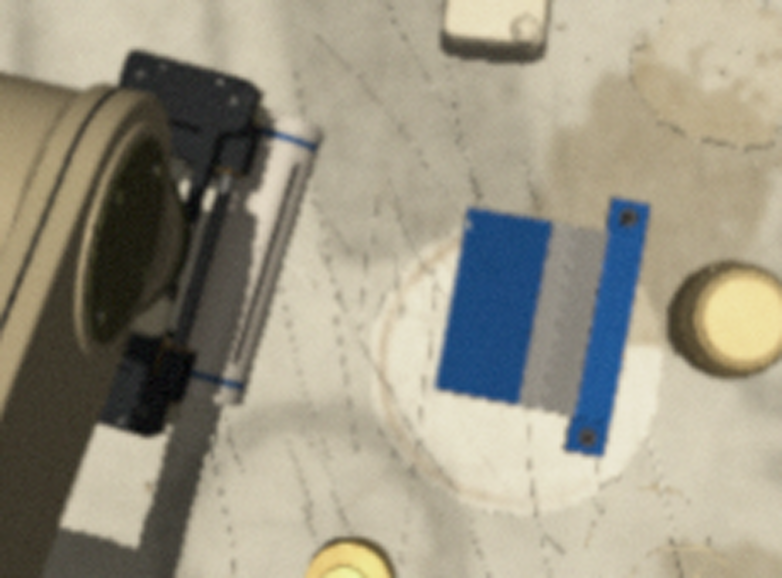

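The bar rolls evenly: its black line has moved to the front, and both fingers are on it. Next I'll turn it parallel to the V while pushing.

>>> {"method": "arm_command", "body": {"deltas": [[[-0.1, -0.4, 0, 0, 0, 0.5], [-0.1, -0.4, 0, 0, 0, 0.6], [-0.1, -0.4, 0, 0, 0, 0.6], [-0.1, -0.4, 0, 0, 0, 0.6], [-0.1, -0.4, 0, 0, 0, 0.6], [-0.1, -0.4, 0, 0, 0, 0.6], [-0.07, -0.4, 0, 0, 0, 0.6], [-0.07, -0.4, 0, 0, 0, 0.6], [-0.07, -0.4, 0, 0, 0, 0.6], [-0.07, -0.4, 0, 0, 0, 0.4], [-0.07, -0.4, 0, 0, 0, 0], [-0.07, -0.4, 0, 0, 0, 0]]]}}

```text
t: 5.03
tool_pos: [0.5526, -0.1206, 0.0126]
orientation: [-2.399, -2.029, 0.0]
force: [-1.0, -0.2, 0.9]
opening: 0.093
gripper_force: 0.3
```

>>> {"method": "arm_command", "body": {"deltas": [[[-0.07, -0.4, 0, 0, 0, 0], [-0.07, -0.4, 0, 0, 0, 0], [-0.07, -0.4, 0, 0, 0, 0], [-0.07, -0.4, 0, 0, 0, 0], [-0.07, -0.4, 0, 0, 0, 0], [-0.07, -0.4, 0, 0, 0, 0]]]}}

```text
t: 5.53
tool_pos: [0.5484, -0.1446, 0.0126]
orientation: [-2.399, -2.029, -0.0]
force: [0.8, 1.4, 0.8]
opening: 0.0933
gripper_force: 0.2
```

```bash
python3 - <<'E'
from g import *
s=monitor.read_state(); print(s['t'],s['tool_pos'],s['orientation'],s['force'])
o=np.array([.528,-.2855]);x=np.array([-.1715,-.9852]);e=np.array([.9852,-.1715]);d=s['tool_pos'][:2]-o;print('tcp in v',d@x,d@e)
r=s['orientation'];print('yaw',2*np.degrees(np.arctan2(r[1],r[0]))%180-90)
B=eyes.read_camera('top'); t=cv2.resize(B[110:280,110:340],None,fx=3.4,fy=3.4,interpolation=cv2.INTER_CUBIC); cv2.imwrite('pics/tc3.png',t)
E
```

```text
5.5333 [ 0.5484 -0.1446  0.0126] [-2.3985 -2.0289 -0.    ] [0.7797 1.4483 0.7848]
tcp in v -0.14229780347459614 -0.004053108606600153
yaw -9.544768209631798
```

View pics/tc3.png

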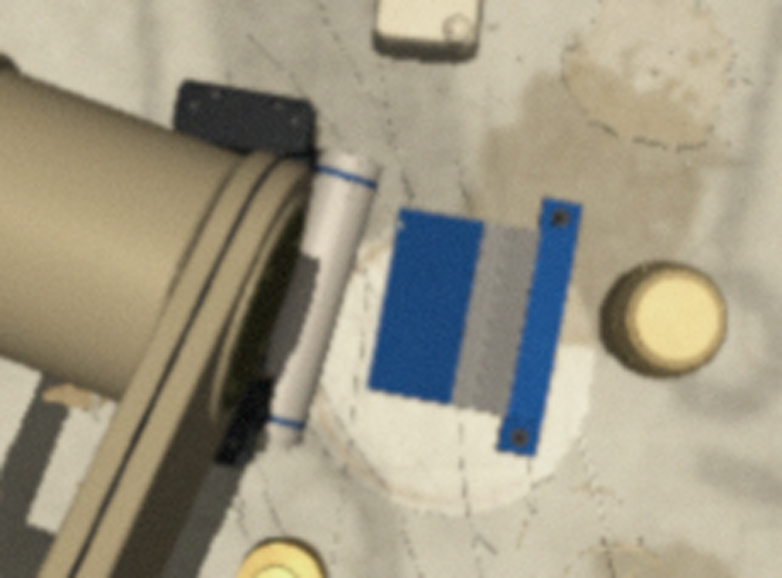

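The bar looks less turned than the hand. I'll measure its front edge and rings.

```bash
cat >> g.py <<'E'
def rings(B,lo=(100,60,60)):
    h=cv2.cvtColor(B,cv2.COLOR_BGR2HSV); m=cv2.inRange(h,lo,(130,255,255))
    n,l,s,c=cv2.connectedComponentsWithStats(m)
    return [(s[i],c[i]) for i in range(1,n) if s[i][4]>=5]
E
python3 - <<'E'
from g import *
for k in('pics/top0.png',None):
    B=cv2.imread(k) if k else eyes.read_camera('top')
    if not k: cv2.imwrite('pics/top3.png',B)
    for s,c in rings(B):
        if 100<c[0]<290 and 130<c[1]<260: print(k,s,c,plane('top',[c],.038)[0])
    # row-wise right edge of the bar: strongest bright->dark fall beyond the bar
    g=cv2.GaussianBlur(cv2.cvtColor(B,cv2.COLOR_BGR2GRAY),(3,3),0).astype(float)
    print([(r,g[r,185:225].astype(int).tolist()) for r in (180,205,225)] if not k else '')
E
```

```text
pics/top0.png [158 145  14   5  18] [163.7778 147.    ] [ 0.6341 -0.1085  0.038 ]
pics/top0.png [256 169  25  75 804] [268.6281 205.8271] [ 0.5227 -0.3134  0.038 ]
pics/top0.png [ 218  171   34   58 1344] [234.8259 199.5275] [ 0.5339 -0.2483  0.038 ]
pics/top0.png [136 216  17   6  22] [144.1364 218.5455] [ 0.4946 -0.0731  0.038 ]

None [204 159  15   5  16] [210.875  161.0625] [ 0.6075 -0.201   0.038 ]
None [256 169  25  75 800] [268.6212 205.8675] [ 0.5226 -0.3134  0.038 ]
None [ 218  171   34   58 1342] [234.8256 199.4791] [ 0.534  -0.2483  0.038 ]
None [190 233  10   3  13] [194.1538 234.0769] [ 0.4664 -0.1711  0.038 ]
[(180, [150, 137, 116, 100, 100, 103, 89, 64, 44, 32, 28, 29, 37, 62, 103, 143, 168, 181, 192, 204, 215, 221, 220, 214, 203, 191, 178, 167, 158, 147, 135, 127, 135, 155, 172, 180, 181, 180, 176, 165]), (205, [26, 26, 25, 26, 28, 35, 49, 63, 71, 73, 75, 77, 81, 97, 133, 174, 194, 194, 184, 173, 163, 153, 140, 129, 143, 180, 210, 219, 218, 216, 213, 212, 212, 212, 206, 181, 133, 89, 69, 65]), (225, [17, 17, 16, 20, 40, 89, 152, 197, 212, 209, 199, 189, 179, 168, 158, 147, 132, 117, 118, 142, 174, 198, 212, 217, 219, 219, 218, 216, 210, 203, 204, 206, 201, 187, 173, 164, 160, 150, 131, 115])]
```

```bash
cat >> g.py <<'E'
def edge(B,x0,r0,slope,rows,w=7):
    g=cv2.GaussianBlur(cv2.cvtColor(B,cv2.COLOR_BGR2GRAY),(3,3),0).astype(float); P=[]
    for r in rows:
        c=int(round(x0+slope*(r-r0))); q=g[r,c-w:c+w+1]; D=np.diff(q); k=D.argmax()  # dark rim -> bench
        P.append([c-w+k+.5,r])
    P=np.array(P); X=plane('top',P,.02)[:,:2]
    vx,vy,a,b=cv2.fitLine(np.float32(X),cv2.DIST_HUBER,0,.002,.01).ravel()
    return np.arctan2(vy,vx) if vx>0 else np.arctan2(-vy,-vx),np.array([a,b])
E
python3 - <<'E'
from g import *
A=cv2.imread('pics/top0.png');B=cv2.imread('pics/top3.png')
v=-.1724
for I,x0,r0,s in((A,178-.0,147,-.30),(B,218,180,-.30)):
    rows=range(r0+4,r0+56) 
    a,p=edge(I,x0,r0,s,rows); print(a,a-v,p, 'axis at', p-0.02*np.array([np.sin(a),-np.cos(a)]))
E
```

```text
-0.30126607 -0.12886608 [ 0.5919 -0.1205] axis at [ 0.5978 -0.1014]
-0.27168623 -0.09928623 [ 0.514  -0.1963] axis at [ 0.5194 -0.177 ]
```

The bar is still about 0.1 rad out, because it rolls straight on when only one finger pushes. The ramp foot will resist its leading end while the square hand pushes the lagging end, so I'll push on to the ramp and check there.

>>> {"method": "arm_command", "body": {"deltas": [[[-0.07, -0.4, 0, 0, 0, 0], [-0.07, -0.4, 0, 0, 0, 0], [-0.07, -0.4, 0, 0, 0, 0], [-0.07, -0.4, 0, 0, 0, 0], [-0.07, -0.4, 0, 0, 0, 0], [-0.07, -0.4, 0, 0, 0, 0], [-0.07, -0.4, 0.1, 0, 0, 0], [-0.07, -0.4, 0.1, 0, 0, 0], [-0.07, -0.4, 0.1, 0, 0, 0], [-0.07, -0.4, 0.1, 0, 0, 0], [-0.07, -0.4, 0, 0, 0, 0]]]}}

```text
t: 6.55
tool_pos: [0.5411, -0.1885, 0.0171]
orientation: [2.398, 2.029, 0.001]
force: [-0.2, 2.6, 2.5]
opening: 0.0931
gripper_force: 1.4
```

```bash
python3 - <<'E'
from g import *
s=monitor.read_state(); print(s['t'],s['tool_pos'],s['orientation'],s['force'])
o=np.array([.528,-.2855]);x=np.array([-.1715,-.9852]);e=np.array([.9852,-.1715]);d=s['tool_pos'][:2]-o;print('tcp in v',d@x,d@e)
B=eyes.read_camera('top'); cv2.imwrite('pics/top4.png',B); t=cv2.resize(B[120:280,150:350],None,fx=3.5,fy=3.5,interpolation=cv2.INTER_CUBIC); cv2.imwrite('pics/tc4.png',t)
E
```

```text
6.55 [ 0.5411 -0.1885  0.0171] [2.3984 2.0287 0.001 ] [-0.1967  2.6186  2.4834]
tcp in v -0.09779606830247844 -0.0037527779470711686
```

View pics/tc4.png

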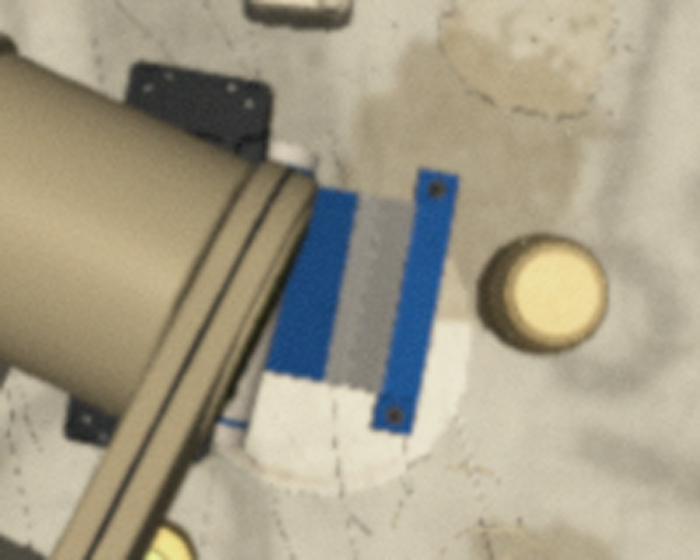

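Force is rising to 2.6 N as the bar meets the ramp. Its front edge, from (250,440) to (315,165) in the crop, has come round to about 3° off the V. I'll keep pushing slowly.

>>> {"method": "arm_command", "body": {"deltas": [[[-0.05, -0.3, 0, 0, 0, 0], [-0.05, -0.3, 0, 0, 0, 0], [-0.05, -0.3, 0, 0, 0, 0], [-0.05, -0.3, 0, 0, 0, 0], [-0.05, -0.3, 0, 0, 0, 0], [-0.05, -0.3, 0.05, 0, 0, 0], [-0.05, -0.3, 0.05, 0, 0, 0], [-0.05, -0.3, 0, 0, 0, 0]]]}}

```text
t: 7.27
tool_pos: [0.5375, -0.2115, 0.0182]
orientation: [-2.398, -2.03, -0.003]
force: [1.4, 7.6, 5.1]
opening: 0.093
gripper_force: 3.7
```

```bash
python3 - <<'E'
from g import *
s=monitor.read_state(); print(s['t'],s['tool_pos'],s['force'],s['wrist_torque'])
o=np.array([.528,-.2855]);x=np.array([-.1715,-.9852]);e=np.array([.9852,-.1715]);d=s['tool_pos'][:2]-o;print('tcp in v',d@x,d@e)
B=eyes.read_camera('top'); S=eyes.read_camera('side')
a=cv2.resize(B[120:270,150:300],None,fx=2.6,fy=2.6,interpolation=cv2.INTER_CUBIC)
b=cv2.resize(S[160:290,190:320],(390,390),interpolation=cv2.INTER_CUBIC); cv2.imwrite('pics/p5.png',np.hstack([a,b]))
E
```

```text
7.2667 [ 0.5375 -0.2115  0.0182] [1.4191 7.5584 5.0881] [ 1.181  -0.1318  0.0306]
tcp in v -0.0745088062223721 -0.003310759285095367
```

View pics/p5.png

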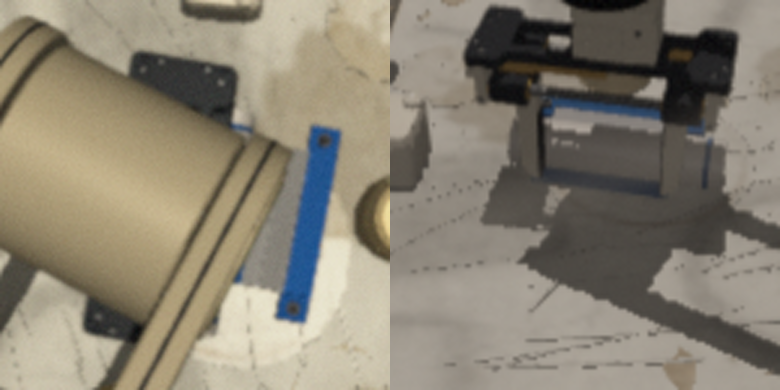

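Both fingers now press evenly, since the yaw moment is about 0, so the bar is aligned and climbing. I'll carry on to the lip with the fingers rising slightly.

>>> {"method": "arm_command", "body": {"deltas": [[[-0.05, -0.3, 0.05, 0, 0, 0], [-0.05, -0.3, 0.05, 0, 0, 0], [-0.05, -0.3, 0.05, 0, 0, 0], [-0.05, -0.3, 0.05, 0, 0, 0], [-0.05, -0.3, 0.05, 0, 0, 0], [-0.05, -0.3, 0.05, 0, 0, 0]]]}}

```text
t: 7.87
tool_pos: [0.5342, -0.2295, 0.021]
orientation: [-2.398, -2.029, -0.002]
force: [2.0, 7.3, 5.5]
opening: 0.0929
gripper_force: 3.8
```

```bash
cat > st.py <<'E'
from g import *
s=monitor.read_state(); print(s['t'],s['tool_pos'],s['force'],s['wrist_torque'])
o=np.array([.528,-.2855]);x=np.array([-.1715,-.9852]);e=np.array([.9852,-.1715]);d=s['tool_pos'][:2]-o;print('tcp in v',d@x,d@e)
E
python3 st.py
```

```text
7.8667 [ 0.5342 -0.2295  0.021 ] [1.9863 7.2726 5.5439] [ 1.198  -0.16   -0.0093]
tcp in v -0.05628898654846556 -0.0034609008311353323
```

>>> {"method": "arm_command", "body": {"deltas": [[[-0.04, -0.2, 0, 0, 0, 0], [-0.04, -0.2, 0, 0, 0, 0], [-0.04, -0.2, 0, 0, 0, 0], [-0.04, -0.2, 0, 0, 0, 0], [-0.04, -0.2, 0, 0, 0, 0]]]}}

```text
t: 8.28
tool_pos: [0.5322, -0.2395, 0.0209]
orientation: [-2.398, -2.029, -0.002]
force: [2.0, 5.0, 4.3]
opening: 0.0931
gripper_force: 2.4
```

```bash
python3 st.py
```

```text
8.2833 [ 0.5322 -0.2395  0.0209] [1.9955 5.0178 4.2529] [ 0.7515 -0.0443  0.0577]
tcp in v -0.04599396382244402 -0.0037666108051605017
```

>>> {"method": "arm_command", "body": {"deltas": [[[-0.03, -0.2, 0, 0, 0, 0], [-0.03, -0.15, 0, 0, 0, 0], [-0.03, -0.15, 0, 0, 0, 0]]]}}

```text
t: 8.53
tool_pos: [0.5304, -0.2458, 0.0203]
orientation: [-2.399, -2.029, 0.001]
force: [0.3, -0.1, -0.4]
opening: 0.0928
gripper_force: 0.0
```

```bash
python3 st.py
```

```text
8.5333 [ 0.5304 -0.2458  0.0203] [ 0.3362 -0.1104 -0.4323] [-0.0861  0.0814  0.0065]
tcp in v -0.03957345450865772 -0.004402035929451716
```

The force has gone, so the bar has dropped into the V. I'll back off, rise and look.

>>> {"method": "arm_command", "body": {"deltas": [[[0.1, 0.5, 0, 0, 0, 0], [0.2, 1, 0, 0, 0, 0], [0.3, 1.5, 0, 0, 0, 0], [0.3, 1.5, 0.5, 0, 0, 0], [0.3, 2, 1.5, 0, 0, 0], [0, 2.5, 2.5, 0, 0, 0], [0, 2.5, 2.5, 0, 0, 0], [0, 2.5, 2.5, 0, 0, 0], [0, 2.5, 2, 0, 0, 0], [0, 2.5, 1, 0, 0, 0], [0, 1.5, 0, 0, 0, 0], [0, 0, 0, 0, 0, 0]]]}}

```text
t: 9.53
tool_pos: [0.5434, -0.0367, 0.1469]
orientation: [2.395, 2.032, 0.003]
force: [0.3, 0.5, 0.2]
opening: 0.093
gripper_force: 0.0
```

```bash
python3 st.py; python3 - <<'E'
from g import *
B=eyes.read_camera('top'); S=eyes.read_camera('side')
for s,c in rings(B):
    if 200<c[0]<310 and 130<c[1]<270: print(s,c)
P=lambda v:np.array([.528,-.2855,0])+np.array([-.1715,-.9852,0])*v[0]+np.array([.9852,-.1715,0])*v[1]+np.array([0,0,v[2]])
print('expected ends',proj('top',[P((0,y,.0246)) for y in(-.085,.085)]))
a=cv2.resize(B[130:280,200:350],None,fx=2.6,fy=2.6,interpolation=cv2.INTER_CUBIC)
b=cv2.resize(S[150:280,200:330],(390,390),interpolation=cv2.INTER_CUBIC); cv2.imwrite('pics/p6.png',np.hstack([a,b]))
E
```

```text
9.5333 [ 0.5434 -0.0367  0.1469] [0.2754 0.4793 0.204 ] [-0.0782  0.0554  0.0225]
tcp in v -0.24772931191190053 -0.027467197194968197
[251 169  30  75 805] [268.5329 204.887 ]
[ 218  171   31   57 1145] [233.0524 199.1048]
[238 244  17   4  18] [246.2222 245.7222]
expected ends [[246.0185 245.8928]
 [262.064  160.2747]]
```

View pics/p6.png

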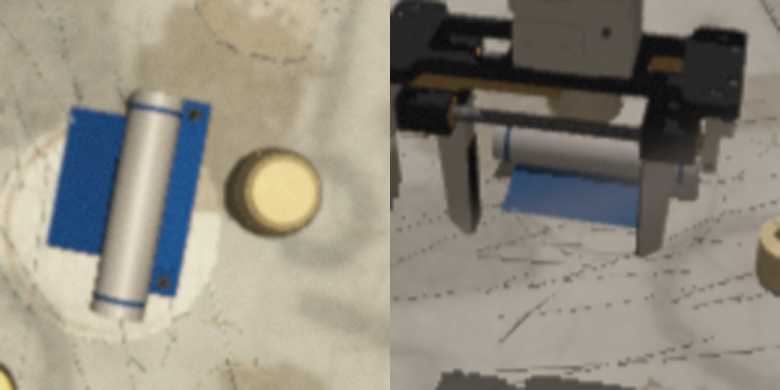

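The bar lies in the V, parallel to within about 1°. Its mid is on the V line and about 13 mm toward -y, and it sticks out at both ends. The hand is clear and the bystanders look unmoved, so I'm handing in.

```bash
python3 -c "
from plant import ticket
print(ticket.close_job())"
```

```text
the job is handed in; nothing more can be done
None
```

I rolled the bar up the ramp into the V-block and handed the job in at about 9.6 s; the last pictures show it seated within about 1° of the V, about 13 mm off-centre along it, sticking out at both ends with the hand clear, but no verdict came back.

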